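# Click a parcel box lid shut on the counter scale

## Robot

A 6-joint arm with a two-finger parallel gripper is mounted at the origin on the work surface. World frame = base frame: x ahead of the robot, y to its left, z up, the work surface at z = 0. Lengths are in mm, angles in rad, forces in N, time in s.
With the tool pointing down it reaches from about 350 to 775 mm from the base axis. Payload 7.3 kg.
Tool frame: the origin (TCP) lies at the very end of the fingers, on their centre line; the grasp point (between the pads) lies bot.grip_point_offset behind it (bot.grip_point_offset is the distance from the TCP to the grasp point, in mm); z points along the fingers, y is the line along which they close (so a half turn about z gives the same grasp; the last joint's range is limited). The gripper opens to 92 mm and grips with 3 to 60 N. Pads are 19 mm wide; open, the fingers measure 130 mm over their backs; the gripper's body (75 mm by 190 mm) begins 47 mm behind the grasp point.
Start: joints at [1.047, 0.342, 1.524, -0, 1.275, -0.146], TCP at [193.647, 488.002, 226.741] pointing down, gripper open.
Joint ranges: [-2.53, 2.53], [-0.77, 2.02], [0.04, 2.7], [-1, 4.14], [0.28, 2.66], [-3.11, 3.11]. Speed limits (rad/s): [2.57, 2.57, 3.14, 3.14, 3.14, 3.14].

## Interface

Orientations are given as [roll, pitch, yaw] about the fixed x, y, z axes, in that order (R = Rz(yaw) Ry(pitch) Rx(roll)).
In Python, from plant import bot gives the robot as it stands. The module is installed in compiled form; this text tells all that it offers.
- The arm moves only by the tool carry_out, never from a script. Its argument "plan" is a list of rows, each an object of numbers: "tx", "ty", "tz": the shift along the world's x, y, z in mm; "rx", "ry", "rz": the turn, a rotation vector about the world's x, y, z in rad. A call has 1 to 12 rows; each row shifts and turns the commanded pose from where the row before left it; what a row does not reach is not made up. A row lasts 1/10 s, in which the tool goes at most 50 mm and 8.59 degrees, less where a joint would pass 70% of its speed; a pose out of reach is approached as far as the arm can. A call with a gripper value outside its range is refused whole. "gripper" is the closure, from 0 (fully open) to 1 (shut), set as the call begins (left out, the last holds). The fingers move at their own pace and stop on an object; the grip force is fixed at half the most. Time passes only in rows, so rows that do not move let the fingers close. It gives the time, the measured TCP pose, the force, the opening and the grip force at its end, in the units of the state.
- bot.get_obs(): the state, without advancing time (a new reading comes with each control period).
- bot.capture(name): name is "scene" or "top"; returns the picture (480x640x3 uint8, red, green, blue); there is no depth.
- bot.camera_model(name): a dict with "camera_matrix" (3x3 intrinsics, pixels), "R" (3x3) and "t" (3): a world point X has camera coordinates R X + t. Camera axes: x right, y down, z forward; pixel columns grow to the right and rows downward; lengths in mm; the calibration is good to about 2 mm. A picture is of the moment at which its call begins. camera_model takes no time and is no camera call.
- bot.close_job(): hands the job in; it is judged then, once.
The state is a dict: "time": time; "joint_positions": joint angles; "dq": joint speeds; "tau": joint torques, N m; "tool_pos": TCP position; "tcp_rot": TCP orientation; "contact_force": force on the tool from outside, world axes, zero at the start; "moment": the same for the moment, N m; "grip_width": finger opening in mm; "finger_force": force on a finger pad.
Only numpy, scipy, OpenCV 4.12 (cv2) and the standard library are available. Lean on these libraries where they do the work, as an engineer would, in place of code of your own. Each camera call takes 0.05 s, during which the arm holds its last target. There are 200 camera calls.

## Task

The parcel box on the scale has its lid on, but the four rim sections, one along each side, are still sprung up. Press round the rim with the fingertips, section by section, until all four have clicked shut and stay down. Do not lift the box or shift it from its place on the scale, and leave the stamp, tape roll and carton alone.

Things in the scene. Friction and masses are not known exactly. Their poses are not given: they have to be found in the camera images.
- crate: Loose black parcel box, about 0.75 kg, on the scale. Origin: centre of its underside; z up, x away from the robot at zero yaw, y to its left. Body 138 (x) by 178 (y) mm; white lid 150 by 190 mm, with four fixed corner blocks 28 mm square, tops at z = 82 mm, and a middle recess 82 by 122 mm, floor at z = 72 mm. Between the corners each side has one hinged rim section.
- snap_near (a joint): Rim section on the near long side (-x side of the box): flap 124 mm long, 30 mm wide, 5 mm thick, hinged on its inner edge, rad: 0 = sprung up (outer edge 10 mm high), 0.35 = shut, top level with the corner blocks. Over-centre spring: needs 5 to 8 N near the outer edge; past half way (0.175) it snaps shut and stays; let go earlier it springs back up.
- snap_near_pad (a point): Ribbed thumb pad to press on that section: top face, mid length, 8 mm in from the outer edge; moves with it. Shut, it lies at (-0.067, 0, 0.082) m in the box frame; sprung up, about 7 mm higher and 3 mm farther in. Push straight down until level with the shut place; 1 to 2 mm beyond does no harm.
- snap_far (a joint): Rim section on the far long side (+x side): flap 124 mm long, 30 mm wide, 5 mm thick, hinged on its inner edge, rad: 0 = sprung up (outer edge 10 mm high), 0.35 = shut, top level with the corner blocks. Over-centre spring: needs 5 to 8 N near the outer edge; past half way (0.175) it snaps shut and stays; let go earlier it springs back up.
- snap_far_pad (a point): Ribbed thumb pad to press on that section: top face, mid length, 8 mm in from the outer edge; moves with it. Shut, it lies at (0.067, 0, 0.082) m in the box frame; sprung up, about 7 mm higher and 3 mm farther in. Push straight down until level with the shut place; 1 to 2 mm beyond does no harm.
- snap_left (a joint): Rim section on the left short side (+y side): flap 84 mm long, 30 mm wide, 5 mm thick, hinged on its inner edge, rad: 0 = sprung up (outer edge 10 mm high), 0.35 = shut, top level with the corner blocks. Over-centre spring: needs 5 to 8 N near the outer edge; past half way (0.175) it snaps shut and stays; let go earlier it springs back up.
- snap_left_pad (a point): Ribbed thumb pad to press on that section: top face, mid length, 8 mm in from the outer edge; moves with it. Shut, it lies at (0, 0.087, 0.082) m in the box frame; sprung up, about 7 mm higher and 3 mm farther in. Push straight down until level with the shut place; 1 to 2 mm beyond does no harm.
- snap_right (a joint): Rim section on the right short side (-y side): flap 84 mm long, 30 mm wide, 5 mm thick, hinged on its inner edge, rad: 0 = sprung up (outer edge 10 mm high), 0.35 = shut, top level with the corner blocks. Over-centre spring: needs 5 to 8 N near the outer edge; past half way (0.175) it snaps shut and stays; let go earlier it springs back up.
- snap_right_pad (a point): Ribbed thumb pad to press on that section: top face, mid length, 8 mm in from the outer edge; moves with it. Shut, it lies at (0, -0.087, 0.082) m in the box frame; sprung up, about 7 mm higher and 3 mm farther in. Push straight down until level with the shut place; 1 to 2 mm beyond does no harm.
- scale: Parcel scale, fixed to the counter: steel platform 300 (x) by 260 (y) mm, top 70 mm above the counter, on a black base. Origin at the centre of its underside, on the counter.
- stamp: Bystander: loose wooden hand stamp, 42 mm round, 85 mm high, upright. Origin at the centre of its underside.
- tape_roll: Bystander: loose roll of brown tape lying flat, 96 mm outside, 45 mm high. Origin at the centre of its underside.
- carton: Bystander: small loose carton, 110 by 70 by 50 mm. Origin at the centre of its underside.
There are look-alikes about, which are no part of the job. Of the things that look like the crate, the larger one is meant.

How it is judged (in metres and radians):
At the end, for the whole second after the job is handed in: All four rim sections are shut (each joint above 0.31 of 0.35 rad); the box stands flat, at rest, on the scale within 30 mm of where it began; stamp, tape roll and carton are within 30 mm of where they began (value of joint each of snap_near, snap_far, snap_left, snap_right above 0.31 rad and z of crate in the frame of scale between 0.066 and 0.074 m and angle between crate's own z axis and vertical below 0.03 rad and distance of each of crate, stamp, tape_roll, carton from where it was at the start of the episode below 0.03 m and linear speed of crate below 0.02 m/s); the robot touches nothing.
It fails at once if the box is lifted (more than 15 mm above the scale) (z of crate in the frame of scale above 0.085 m).
It fails at once if the box is tipped (more than 0.2 rad) (angle between crate's own z axis and vertical above 0.2 rad).
It fails at once if the box is shifted more than 30 mm (distance of crate from where it was at the start of the episode above 0.03 m).
It fails at once if a bystander is moved more than 30 mm or knocked over (distance of any of stamp, tape_roll, carton from where it was at the start of the episode above 0.03 m or angle between any of stamp, tape_roll, carton's own z axis and vertical above 0.5 rad).
It also fails if it takes over 51 s, if anything falls off the work surface, if the arm or the gripper's body presses on something with over 40 N, if the wrist force passes 120 N, or if a joint passes its speed limit or range.

## Working session

There is one attempt and no reset: what is moved stays moved. The work goes in short steps, Python scripts to look and compute and a tool call to move; the robot and the scene stay as the last step left them, time stands still between calls to the robot, and variables do not carry over. Pictures are saved under pics/ and viewed, at most 10 in all, crops included, and the job is handed in when it is done.

Besides the shell and the picture viewer there is one more tool, called by a JSON object that holds its "name" and its "arguments". carry_out: Moves the arm, as the interface text tells. Its arguments: {"type":"object","properties":{"plan":{"type":"array"},"gripper":{"type":"number"}},"required":["plan"]}

```bash
mkdir -p pics; python3 - <<'E'
from plant import bot
import cv2
for n in("scene","top"):
    cv2.imwrite(f"pics/{n}0.png",bot.capture(n)[:,:,::-1])
    m=bot.camera_model(n); print(n,m)
o=bot.get_obs(); print(o['time'],o['tool_pos'],o['tcp_rot'],o['contact_force'],bot.grip_point_offset)
E
```

```text
scene {'camera_matrix': array([[516.4602386 ,   0.        , 318.18393587],
       [  0.        , 516.4602386 , 238.31108274],
       [  0.        ,   0.        ,   1.        ]]), 'R': array([[ 0.41166856,  0.91130878, -0.00673139],
       [ 0.77582031, -0.35432019, -0.52207284],
       [-0.47815463,  0.20969863, -0.85287434]]), 't': array([-240.02099121, -384.590334  , 1459.79014863])}
top {'camera_matrix': array([[508.75149857,   0.        , 330.98029948],
       [  0.        , 508.75149857, 241.29109848],
       [  0.        ,   0.        ,   1.        ]]), 'R': array([[-0.02358579, -0.99967565,  0.00960726],
       [-0.98563345,  0.02164469, -0.16750587],
       [ 0.1672436 , -0.01341999, -0.98582427]]), 't': array([  14.36100986,  573.6502636 , 1223.14579271])}
0.1 [193.48598376 487.6753811  226.12030319] [-3.14025957e+00 -1.81446768e-04  2.76377540e+00] [ 0.70394901  0.63076024 -0.3041465 ] 18.8
```

View pics/scene0.png

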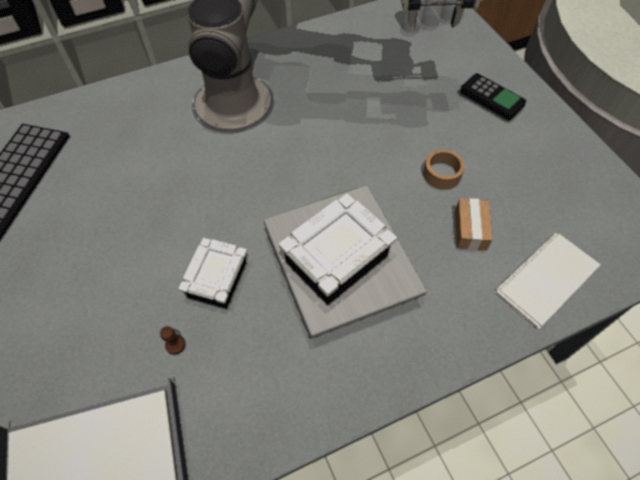

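View pics/top0.png

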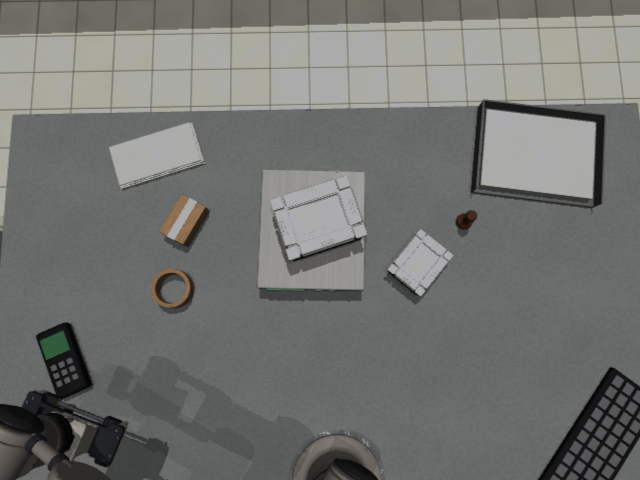

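The box on the scale is centred near (319,217) in top and (338,245) in scene. It is yawed about 15–20°. I'll enlarge both views to pick out the corner blocks.

```bash
python3 - <<'E'
import cv2,numpy as np
a=cv2.imread("pics/top0.png")[165:270,260:380]; b=cv2.imread("pics/scene0.png")[185:305,270:405]
cv2.imwrite("pics/c0.png",np.hstack([cv2.resize(a,(0,0),fx=3,fy=3,interpolation=2),np.zeros((315,20,3),np.uint8),cv2.resize(b,(0,0),fx=3,fy=3,interpolation=2)[:315]]))
E
```

```text
(no output)
```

View pics/c0.png

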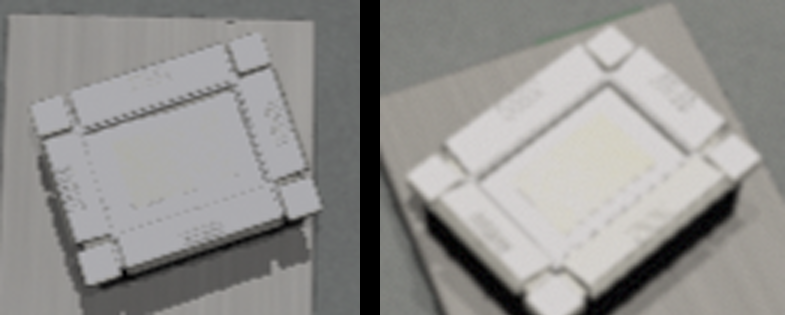

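```bash
cat > h.py <<'E'
from plant import bot
import numpy as np
def proj(n,P):
    m=bot.camera_model(n); c=np.atleast_2d(P)@m["R"].T+m["t"]; q=c@m["camera_matrix"].T
    return q[:,:2]/q[:,2:]
def world(p,l):
    c,s=np.cos(p[2]),np.sin(p[2]); l=np.atleast_2d(l).astype(float)
    return np.c_[p[0]+c*l[:,0]-s*l[:,1],p[1]+s*l[:,0]+c*l[:,1],70+l[:,2]]
C=np.array([[75,95,82],[75,-95,82],[-75,-95,82],[-75,95,82]]) # FL FR NR NL
E
python3 - <<'E'
from h import *
from scipy.optimize import least_squares as ls
T=np.array([[30,103],[264,32],[322,210],[86,286]])/3+[260,165]
S=np.array([[608,25],[760,158],[408,182],[555,324]]); S=np.c_[270+(S[:,0]-380)/3,185+S[:,1]/3]
f=ls(lambda p:(proj("top",world(p,C))-T).ravel(),[480,0,.3]); p=f.x; print(p,f.fun.round(1))
Q=proj("scene",world(p,C)); idx=[np.argmin(((S-q)**2).sum(1)) for q in Q]; print(Q,S[idx])
g=ls(lambda p:np.r_[f0(p) if 0 else (proj("top",world(p,C))-T).ravel(),(proj("scene",world(p,C))-S[idx]).ravel()],p); print(g.x,g.fun.round(1))
p=g.x
for n,l in dict(near=[-66,0,87],far=[66,0,87],left=[0,86,87],right=[0,-86,87]).items(): print(n,world(p,l).round(1))
o=bot.get_obs();print(o['tool_pos'],o['tcp_rot'])
E
```

```text
[6.13271010e+02 2.99922268e+01 2.85013806e-01] [-0.1 -0.2 -0.3 -0.2  0.5  0.4 -0.  -0.1]
[[397.09588672 236.60993103]
 [326.34876221 292.31308987]
 [277.42476543 241.22448663]
 [347.15526969 191.49352339]] [[396.66666667 237.66666667]
 [328.33333333 293.        ]
 [279.33333333 245.66666667]
 [346.         193.33333333]]
[6.15602667e+02 2.96854644e+01 3.00414175e-01] [-0.3 -0.4 -0.9 -1.6  0.8 -1.3  0.8 -0.6  0.7 -0.9 -0.6  0.6 -1.6 -2.7
  0.6 -1.1]
near [[552.6  10.2 157. ]]
far [[678.6  49.2 157. ]]
left [[590.2 111.8 157. ]]
right [[641.1 -52.5 157. ]]
[193.48598376 487.6753811  226.12030319] [-3.14025957e+00 -1.81446768e-04  2.76377540e+00]
```

{"name": "carry_out", "arguments": {"gripper": 1, "plan": [{"tx": 30, "ty": -40, "rz": 0.056}, {"tx": 30, "ty": -40, "rz": 0.056}, {"tx": 30, "ty": -40, "rz": 0.056}, {"tx": 30, "ty": -40, "rz": 0.056}, {"tx": 30, "ty": -40, "rz": 0.056}, {"tx": 30, "ty": -40, "rz": 0.056}, {"tx": 30, "ty": -40, "rz": 0.056}, {"tx": 30, "ty": -40, "rz": 0.056}, {"tx": 30, "ty": -40, "rz": 0.056}, {"tx": 30, "ty": -40, "rz": 0.056}, {"tx": 30, "ty": -40, "rz": 0.056}, {"tx": 28, "ty": -37, "rz": 0.056}]}}

```text
invalid input at $.plan[0]: expected keys tx, ty, tz, rx, ry, rz
```

{"name": "carry_out", "arguments": {"plan": [{"tz": -25}, {"tz": -20}, {}]}}

```text
invalid input at $.plan[0]: expected keys tx, ty, tz, rx, ry, rz
```

{"name": "carry_out", "arguments": {"gripper": 1, "plan": [{"tx": 30, "ty": -40, "tz": 0, "rx": 0, "ry": 0, "rz": 0.056}, {"tx": 30, "ty": -40, "tz": 0, "rx": 0, "ry": 0, "rz": 0.056}, {"tx": 30, "ty": -40, "tz": 0, "rx": 0, "ry": 0, "rz": 0.056}, {"tx": 30, "ty": -40, "tz": 0, "rx": 0, "ry": 0, "rz": 0.056}, {"tx": 30, "ty": -40, "tz": 0, "rx": 0, "ry": 0, "rz": 0.056}, {"tx": 30, "ty": -40, "tz": 0, "rx": 0, "ry": 0, "rz": 0.056}, {"tx": 30, "ty": -40, "tz": 0, "rx": 0, "ry": 0, "rz": 0.056}, {"tx": 30, "ty": -40, "tz": 0, "rx": 0, "ry": 0, "rz": 0.056}, {"tx": 30, "ty": -40, "tz": 0, "rx": 0, "ry": 0, "rz": 0.056}, {"tx": 30, "ty": -40, "tz": 0, "rx": 0, "ry": 0, "rz": 0.056}, {"tx": 30, "ty": -40, "tz": 0, "rx": 0, "ry": 0, "rz": 0.056}, {"tx": 28, "ty": -37, "tz": 0, "rx": 0, "ry": 0, "rz": 0.056}]}}

```text
time: 1.3
tool_pos: [552.5, 8.8, 226.4]
tcp_rot: [3.141, -0.001, -2.846]
contact_force: [1.8, 0.1, -0.1]
grip_width: 1.8
finger_force: 0.0
```

{"name": "carry_out", "arguments": {"plan": [{"tx": 0, "ty": 0, "tz": -25, "rx": 0, "ry": 0, "rz": 0}, {"tx": 0, "ty": 0, "tz": -20, "rx": 0, "ry": 0, "rz": 0}, {"tx": 0, "ty": 0, "tz": 0, "rx": 0, "ry": 0, "rz": 0}, {"tx": 0, "ty": 0, "tz": 0, "rx": 0, "ry": 0, "rz": 0}]}}

```text
time: 1.7
tool_pos: [551.6, 11.1, 181.8]
tcp_rot: [3.141, -0.001, -2.847]
contact_force: [0.7, 0.6, 1.2]
grip_width: 0.1
finger_force: 0.0
```

```bash
python3 - <<'E'
from h import *
import cv2
a=bot.capture("top")[150:285,240:400,::-1]; b=bot.capture("scene")[175:310,260:420,::-1]
r=lambda i:cv2.resize(i,(395,333),interpolation=2)
cv2.imwrite("pics/c1.png",np.hstack([r(a),r(b)]))
E
```

```text
(no output)
```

View pics/c1.png

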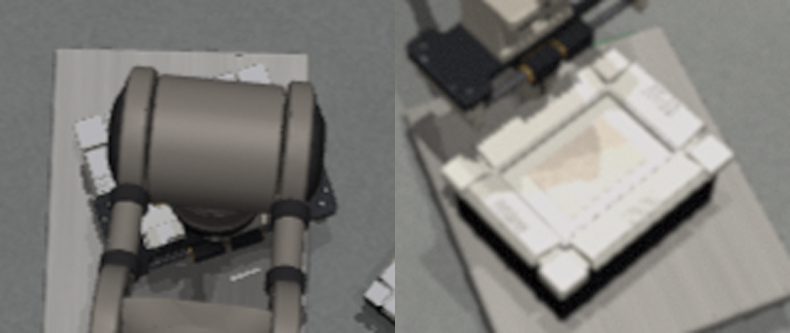

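The fingertips sit over the near flap, around (540,70) in the scene half of the crop. I'll press it now.

{"name": "carry_out", "arguments": {"plan": [{"tx": 0, "ty": 0, "tz": -15, "rx": 0, "ry": 0, "rz": 0}, {"tx": 0, "ty": 0, "tz": -5, "rx": 0, "ry": 0, "rz": 0}, {"tx": 0, "ty": 0, "tz": -3, "rx": 0, "ry": 0, "rz": 0}, {"tx": 0, "ty": 0, "tz": -2, "rx": 0, "ry": 0, "rz": 0}, {"tx": 0, "ty": 0, "tz": 0, "rx": 0, "ry": 0, "rz": 0}]}}

```text
time: 2.3
tool_pos: [551.8, 11.1, 157.5]
tcp_rot: [-3.141, 0.001, -2.847]
contact_force: [-0.2, -0.0, 0.1]
grip_width: 1.0
finger_force: 0.0
```

{"name": "carry_out", "arguments": {"plan": [{"tx": 0, "ty": 0, "tz": -2, "rx": 0, "ry": 0, "rz": 0}, {"tx": 0, "ty": 0, "tz": -2, "rx": 0, "ry": 0, "rz": 0}, {"tx": 0, "ty": 0, "tz": -1, "rx": 0, "ry": 0, "rz": 0}, {"tx": 0, "ty": 0, "tz": 0, "rx": 0, "ry": 0, "rz": 0}, {"tx": 0, "ty": 0, "tz": 0, "rx": 0, "ry": 0, "rz": 0}]}}

```text
time: 2.8
tool_pos: [551.8, 11.1, 152.2]
tcp_rot: [-3.142, 0.001, -2.847]
contact_force: [-0.7, 0.8, 4.5]
grip_width: 0.4
finger_force: 2.4
```

{"name": "carry_out", "arguments": {"plan": [{"tx": 0, "ty": 0, "tz": -1, "rx": 0, "ry": 0, "rz": 0}, {"tx": 0, "ty": 0, "tz": 0, "rx": 0, "ry": 0, "rz": 0}]}}

```text
time: 3.0
tool_pos: [551.9, 11.1, 152.1]
tcp_rot: [-3.141, 0.001, -2.847]
contact_force: [-4.6, 0.4, 10.7]
grip_width: 0.5
finger_force: 5.5
```

{"name": "carry_out", "arguments": {"plan": [{"tx": 0, "ty": 0, "tz": -1, "rx": 0, "ry": 0, "rz": 0}, {"tx": 0, "ty": 0, "tz": 0, "rx": 0, "ry": 0, "rz": 0}]}}

```text
time: 3.2
tool_pos: [551.9, 11.0, 151.9]
tcp_rot: [-3.141, 0.002, -2.847]
contact_force: [-6.8, 0.9, 17.0]
grip_width: 0.7
finger_force: 8.5
```

{"name": "carry_out", "arguments": {"plan": [{"tx": 0, "ty": 0, "tz": -1, "rx": 0, "ry": 0, "rz": 0}, {"tx": 0, "ty": 0, "tz": 0, "rx": 0, "ry": 0, "rz": 0}]}}

```text
time: 3.4
tool_pos: [551.9, 11.0, 151.8]
tcp_rot: [-3.141, 0.002, -2.847]
contact_force: [-8.9, 1.0, 22.5]
grip_width: 0.4
finger_force: 11.5
```

It hit a hard stop at z≈152, which is the shut level. I'll lift off and check.

{"name": "carry_out", "arguments": {"plan": [{"tx": 0, "ty": 0, "tz": 15, "rx": 0, "ry": 0, "rz": 0}, {"tx": 0, "ty": 0, "tz": 16, "rx": 0, "ry": 0, "rz": 0}, {"tx": 22, "ty": -16, "tz": 0, "rx": 0, "ry": 0, "rz": 0}, {"tx": 22, "ty": -16, "tz": 0, "rx": 0, "ry": 0, "rz": 0}, {"tx": 22, "ty": -16, "tz": 0, "rx": 0, "ry": 0, "rz": 0}, {"tx": 22, "ty": -15, "tz": 0, "rx": 0, "ry": 0, "rz": 0}, {"tx": 0, "ty": 0, "tz": 0, "rx": 0, "ry": 0, "rz": 0}, {"tx": 0, "ty": 0, "tz": 0, "rx": 0, "ry": 0, "rz": 0}]}}

```text
time: 4.2
tool_pos: [639.2, -52.0, 178.7]
tcp_rot: [3.14, -0.001, -2.848]
contact_force: [0.7, 0.8, -0.7]
grip_width: 0.2
finger_force: 0.0
```

```bash
python3 - <<'E'
from h import *
import cv2
a=bot.capture("top")[150:285,240:400,::-1]; b=bot.capture("scene")[175:310,260:420,::-1]
r=lambda i:cv2.resize(i,(395,333),interpolation=2)
cv2.imwrite("pics/c2.png",np.hstack([r(a),r(b)]))
E
```

```text
(no output)
```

View pics/c2.png

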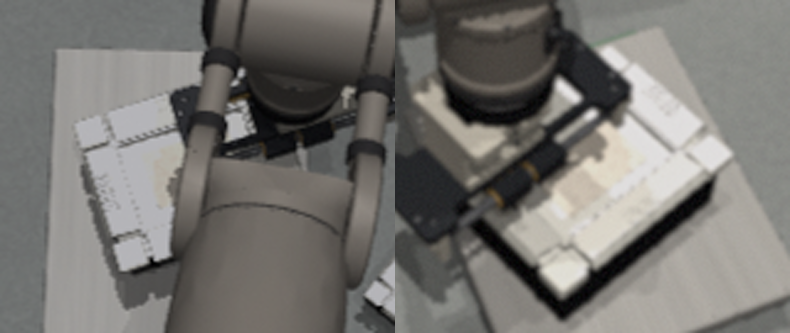

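{"name": "carry_out", "arguments": {"plan": [{"tx": 0, "ty": 0, "tz": -15, "rx": 0, "ry": 0, "rz": 0}, {"tx": 0, "ty": 0, "tz": -4, "rx": 0, "ry": 0, "rz": 0}, {"tx": 0, "ty": 0, "tz": -3, "rx": 0, "ry": 0, "rz": 0}, {"tx": 0, "ty": 0, "tz": -2, "rx": 0, "ry": 0, "rz": 0}, {"tx": 0, "ty": 0, "tz": 0, "rx": 0, "ry": 0, "rz": 0}]}}

```text
time: 4.8
tool_pos: [639.3, -51.5, 156.0]
tcp_rot: [3.141, -0.0, -2.847]
contact_force: [1.0, -0.3, 0.5]
grip_width: 0.6
finger_force: 0.0
```

{"name": "carry_out", "arguments": {"plan": [{"tx": 0, "ty": 0, "tz": -2, "rx": 0, "ry": 0, "rz": 0}, {"tx": 0, "ty": 0, "tz": -1, "rx": 0, "ry": 0, "rz": 0}, {"tx": 0, "ty": 0, "tz": -1, "rx": 0, "ry": 0, "rz": 0}, {"tx": 0, "ty": 0, "tz": 0, "rx": 0, "ry": 0, "rz": 0}]}}

```text
time: 5.2
tool_pos: [639.5, -51.6, 152.2]
tcp_rot: [3.141, -0.0, -2.847]
contact_force: [-2.2, 0.6, 3.5]
grip_width: 0.5
finger_force: 2.0
```

{"name": "carry_out", "arguments": {"plan": [{"tx": 0, "ty": 0, "tz": -1, "rx": 0, "ry": 0, "rz": 0}, {"tx": 0, "ty": 0, "tz": -1, "rx": 0, "ry": 0, "rz": 0}, {"tx": 0, "ty": 0, "tz": 0, "rx": 0, "ry": 0, "rz": 0}]}}

```text
time: 5.5
tool_pos: [639.6, -51.7, 152.0]
tcp_rot: [-3.141, 0.001, -2.847]
contact_force: [-6.5, 1.9, 13.6]
grip_width: 0.4
finger_force: 6.8
```

{"name": "carry_out", "arguments": {"plan": [{"tx": 0, "ty": 0, "tz": 15, "rx": 0, "ry": 0, "rz": 0}, {"tx": 0, "ty": 0, "tz": 17, "rx": 0, "ry": 0, "rz": 0}, {"tx": -10, "ty": 33, "tz": 10, "rx": 0, "ry": 0, "rz": 0}, {"tx": -10, "ty": 33, "tz": 10, "rx": 0, "ry": 0, "rz": 0}, {"tx": -10, "ty": 33, "tz": 10, "rx": 0, "ry": 0, "rz": 0}, {"tx": -10, "ty": 33, "tz": 0, "rx": 0, "ry": 0, "rz": 0}, {"tx": -10, "ty": 33, "tz": 0, "rx": 0, "ry": 0, "rz": 0}, {"tx": -40, "ty": 30, "tz": 0, "rx": 0, "ry": 0, "rz": 0}, {"tx": -40, "ty": 30, "tz": 0, "rx": 0, "ry": 0, "rz": 0}, {"tx": -40, "ty": 30, "tz": 0, "rx": 0, "ry": 0, "rz": 0}, {"tx": -40, "ty": 30, "tz": 0, "rx": 0, "ry": 0, "rz": 0}, {"tx": 0, "ty": 0, "tz": 0, "rx": 0, "ry": 0, "rz": 0}]}}

```text
time: 6.7
tool_pos: [425.0, 235.8, 211.8]
tcp_rot: [3.14, -0.002, -2.842]
contact_force: [0.7, -1.0, 0.3]
grip_width: 0.8
finger_force: 0.0
```

```bash
python3 - <<'E'
from h import *
import cv2
a=bot.capture("top")[150:285,240:400,::-1]; b=bot.capture("scene")[175:310,260:420,::-1]
r=lambda i:cv2.resize(i,(395,333),interpolation=2)
cv2.imwrite("pics/c3.png",np.hstack([r(a),r(b)]))
print(bot.get_obs()['tool_pos'])
E
```

```text
[429.26027163 233.69615923 212.04708949]
```

View pics/c3.png

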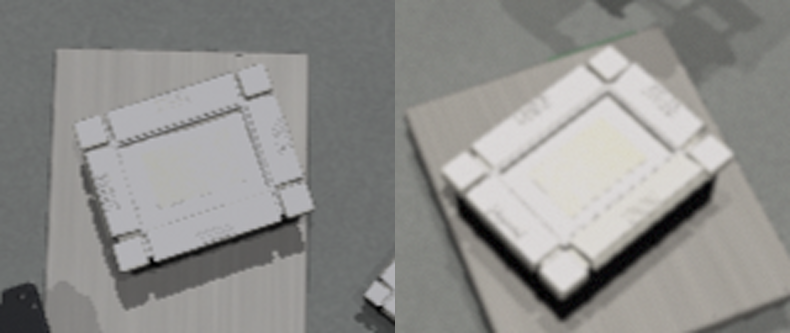

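The whole box is in view and hasn't moved. At this scale I can't tell whether the flaps are shut, so I'll compare enlarged before/after crops.

```bash
python3 - <<'E'
from h import *
import cv2
o=[]
for n,(r0,r1,c0,c1) in dict(top=(170,270,262,375),scene=(190,310,272,400)).items():
    new=bot.capture(n)[:,:,::-1]; cv2.imwrite(f"pics/{n}3.png",new); old=cv2.imread(f"pics/{n}0.png")
    d=np.clip(128+2*(new.astype(int)-old),0,255).astype(np.uint8)
    z=[np.clip((i[r0:r1,c0:c1].astype(float)-110)*1.9,0,255).astype(np.uint8) for i in (old,new)]+[d[r0:r1,c0:c1]]
    o.append(np.hstack([cv2.resize(i,(266,290),interpolation=0) for i in z]))
cv2.imwrite("pics/c4.png",np.vstack(o))
E
```

```text
(no output)
```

View pics/c4.png

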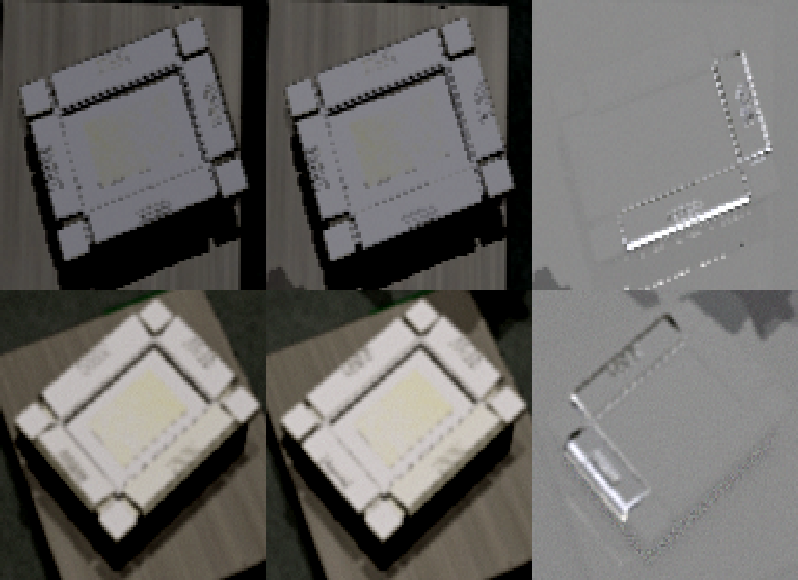

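The difference image shows that the near and right flaps have shut, and the box has not moved. Next is the left flap.

{"name": "carry_out", "arguments": {"plan": [{"tx": 32, "ty": -24, "tz": 0, "rx": 0, "ry": 0, "rz": 0}, {"tx": 32, "ty": -24, "tz": 0, "rx": 0, "ry": 0, "rz": 0}, {"tx": 32, "ty": -24, "tz": 0, "rx": 0, "ry": 0, "rz": 0}, {"tx": 32, "ty": -24, "tz": 0, "rx": 0, "ry": 0, "rz": 0}, {"tx": 32, "ty": -25, "tz": 0, "rx": 0, "ry": 0, "rz": 0}, {"tx": 0, "ty": 0, "tz": -15, "rx": 0, "ry": 0, "rz": 0}, {"tx": 0, "ty": 0, "tz": -15, "rx": 0, "ry": 0, "rz": 0}, {"tx": 0, "ty": 0, "tz": 0, "rx": 0, "ry": 0, "rz": 0}, {"tx": 0, "ty": 0, "tz": 0, "rx": 0, "ry": 0, "rz": 0}]}}

```text
time: 7.8
tool_pos: [590.2, 111.0, 181.5]
tcp_rot: [3.141, -0.001, -2.849]
contact_force: [-1.0, -0.4, 1.6]
grip_width: 0.6
finger_force: 0.0
```

{"name": "carry_out", "arguments": {"plan": [{"tx": 0, "ty": 1, "tz": -15, "rx": 0, "ry": 0, "rz": 0}, {"tx": 0, "ty": 0, "tz": -5, "rx": 0, "ry": 0, "rz": 0}, {"tx": 0, "ty": 0, "tz": -4, "rx": 0, "ry": 0, "rz": 0}, {"tx": 0, "ty": 0, "tz": -2, "rx": 0, "ry": 0, "rz": 0}, {"tx": 0, "ty": 0, "tz": -2, "rx": 0, "ry": 0, "rz": 0}, {"tx": 0, "ty": 0, "tz": -2, "rx": 0, "ry": 0, "rz": 0}, {"tx": 0, "ty": 0, "tz": -1, "rx": 0, "ry": 0, "rz": 0}, {"tx": 0, "ty": 0, "tz": -1, "rx": 0, "ry": 0, "rz": 0}, {"tx": 0, "ty": 0, "tz": 0, "rx": 0, "ry": 0, "rz": 0}]}}

```text
time: 8.7
tool_pos: [590.1, 112.9, 151.9]
tcp_rot: [-3.141, 0.002, -2.847]
contact_force: [-4.6, -0.6, 13.2]
grip_width: 0.1
finger_force: 6.5
```

It reached the same hard stop with the same force. Now the far flap.

{"name": "carry_out", "arguments": {"plan": [{"tx": 0, "ty": 0, "tz": 15, "rx": 0, "ry": 0, "rz": 0}, {"tx": 0, "ty": 0, "tz": 17, "rx": 0, "ry": 0, "rz": 0}, {"tx": 22, "ty": -16, "tz": 0, "rx": 0, "ry": 0, "rz": 0}, {"tx": 22, "ty": -16, "tz": 0, "rx": 0, "ry": 0, "rz": 0}, {"tx": 22, "ty": -16, "tz": 0, "rx": 0, "ry": 0, "rz": 0}, {"tx": 22, "ty": -16, "tz": 0, "rx": 0, "ry": 0, "rz": 0}, {"tx": 0, "ty": 0, "tz": 0, "rx": 0, "ry": 0, "rz": 0}, {"tx": 0, "ty": 0, "tz": 0, "rx": 0, "ry": 0, "rz": 0}]}}

```text
time: 9.5
tool_pos: [677.3, 48.7, 180.9]
tcp_rot: [3.141, -0.001, -2.848]
contact_force: [0.3, -0.6, -0.3]
grip_width: 0.4
finger_force: 0.0
```

{"name": "carry_out", "arguments": {"plan": [{"tx": 0, "ty": 0, "tz": -15, "rx": 0, "ry": 0, "rz": 0}, {"tx": 0, "ty": 0, "tz": -5, "rx": 0, "ry": 0, "rz": 0}, {"tx": 0, "ty": 0, "tz": -4, "rx": 0, "ry": 0, "rz": 0}, {"tx": 0, "ty": 0, "tz": -2, "rx": 0, "ry": 0, "rz": 0}, {"tx": 0, "ty": 0, "tz": -2, "rx": 0, "ry": 0, "rz": 0}, {"tx": 0, "ty": 0, "tz": -2, "rx": 0, "ry": 0, "rz": 0}, {"tx": 0, "ty": 0, "tz": -1, "rx": 0, "ry": 0, "rz": 0}, {"tx": 0, "ty": 0, "tz": -1, "rx": 0, "ry": 0, "rz": 0}, {"tx": 0, "ty": 0, "tz": 0, "rx": 0, "ry": 0, "rz": 0}]}}

```text
time: 10.4
tool_pos: [677.3, 49.4, 152.0]
tcp_rot: [3.142, 0.001, -2.847]
contact_force: [-5.0, 0.8, 12.3]
grip_width: 0.2
finger_force: 6.2
```

Lifting off and moving clear to check.

{"name": "carry_out", "arguments": {"plan": [{"tx": 0, "ty": 0, "tz": 20, "rx": 0, "ry": 0, "rz": 0}, {"tx": 0, "ty": 0, "tz": 40, "rx": 0, "ry": 0, "rz": 0}, {"tx": -34, "ty": 26, "tz": 0, "rx": 0, "ry": 0, "rz": 0}, {"tx": -34, "ty": 26, "tz": 0, "rx": 0, "ry": 0, "rz": 0}, {"tx": -34, "ty": 26, "tz": 0, "rx": 0, "ry": 0, "rz": 0}, {"tx": -34, "ty": 26, "tz": 0, "rx": 0, "ry": 0, "rz": 0}, {"tx": -34, "ty": 26, "tz": 0, "rx": 0, "ry": 0, "rz": 0}, {"tx": -34, "ty": 26, "tz": 0, "rx": 0, "ry": 0, "rz": 0}, {"tx": -34, "ty": 26, "tz": 0, "rx": 0, "ry": 0, "rz": 0}, {"tx": 0, "ty": 0, "tz": 0, "rx": 0, "ry": 0, "rz": 0}, {"tx": 0, "ty": 0, "tz": 0, "rx": 0, "ry": 0, "rz": 0}, {"tx": 0, "ty": 0, "tz": 0, "rx": 0, "ry": 0, "rz": 0}]}}

```text
time: 11.6
tool_pos: [440.4, 230.5, 209.8]
tcp_rot: [-3.141, 0.0, -2.848]
contact_force: [0.2, 0.0, -0.3]
grip_width: 0.2
finger_force: 0.0
```

```bash
python3 - <<'E'
from h import *
import cv2
o=[]
for n,(r0,r1,c0,c1) in dict(top=(170,270,262,375),scene=(190,310,272,400)).items():
    new=bot.capture(n)[:,:,::-1]; old=cv2.imread(f"pics/{n}0.png")
    d=np.clip(128+2*(new.astype(int)-old),0,255).astype(np.uint8)
    z=[np.clip((i[r0:r1,c0:c1].astype(float)-110)*1.9,0,255).astype(np.uint8) for i in (old,new)]+[d[r0:r1,c0:c1]]
    o.append(np.hstack([cv2.resize(i,(266,290),interpolation=0) for i in z]))
cv2.imwrite("pics/c5.png",np.vstack(o))
E
```

```text
(no output)
```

View pics/c5.png

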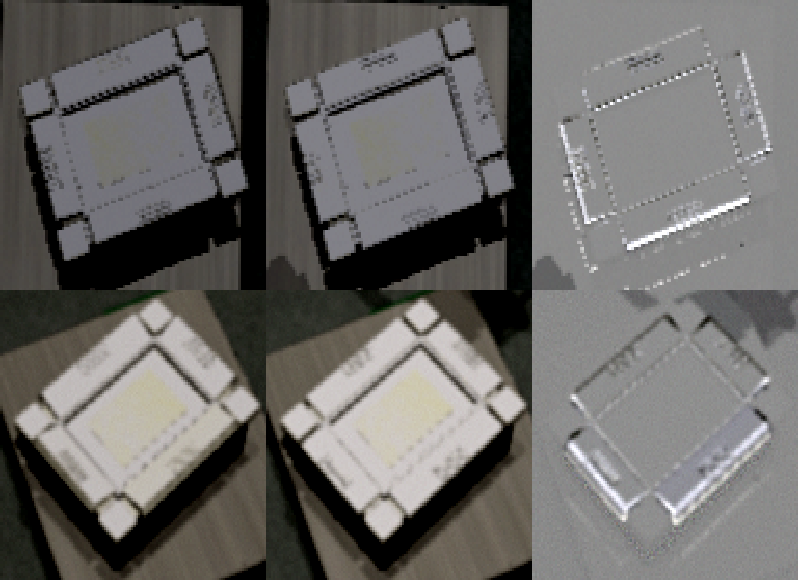

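All four flaps show the shut change in both views. The corner blocks haven't moved, so the box is still in place.

```bash
python3 -c "
from plant import bot
print(bot.close_job())"
```

```text
the job is handed in; nothing more can be done
None
```

I pressed all four rim sections shut and they stayed down in both camera views. The box hasn't moved, the arm kept clear of the stamp, tape roll and carton, and I handed the job in at about 12 s without seeing a verdict.

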